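# Index the vial carrier to its next station

## Robot

A 6-joint arm with a two-finger parallel gripper is mounted at the origin on a cart in front of the work surface, level with it; the furniture and walls round the work are solid. World frame = base frame: x ahead of the robot, y to its left, z up, the work surface at z = 0. Lengths are in mm, angles in rad, forces in N, time in s.
With the tool pointing down it reaches from about 275 to 750 mm from the base axis. Payload 10.2 kg.
Tool frame: the origin (TCP) lies at the very end of the fingers, on their centre line; the grasp point (between the pads) lies 19 mm behind it; z points along the fingers, x is the direction in which the jaws open and shut, and the axes are right-handed (so a half turn about z gives the same grasp; the last joint's range is limited). The gripper opens to 88 mm and grips with 3 to 60 N. Pads are 18 mm wide; open, the fingers measure 123 mm over their backs; the gripper's body (75 mm by 187 mm) begins 45 mm behind the grasp point.
Start: joints at [0.993, 0.313, 1.498, -0, 1.331, -0.223], TCP at [182.399, 492.302, 238.72] pointing down, gripper open.
Joint ranges: [-2.94, 2.94], [-0.97, 2.17], [0.19, 2.56], [-1.23, 4.37], [0.02, 3.11], [-2.88, 2.88]. Speed limits (rad/s): [2.39, 2.39, 3.01, 3.14, 3.14, 3.14].

## Interface

Orientations are given as a 3x3 rotation matrix whose columns are the frame's x, y, z axes.
In Python, from bench import sense, camera, camera_info, sign_off, outline_of gives the robot as it stands. The module is installed in compiled form; this text tells all that it offers.
- The arm moves only by the shell command python3 -m inch 'ROWS' [FORCE]. ROWS is JSON, a list of rows, each an object with "gripper": the opening, from 0 (shut) to 1 (fully open); "translation": the shift along the tool's x, y, z in mm, a list of three; "delta_rot": the turn, a rotation vector about the tool's x, y, z in rad, a list of three. A call has exactly 8 rows; each row shifts and turns the commanded pose from where the row before left it, along the tool's axes as they then stand; what a row does not reach is not made up. A row lasts 1/10 s, in which the tool goes at most 50 mm and 8.59 degrees, less where a joint would pass 70% of its speed; a pose out of reach is approached as far as the arm can. A call with a gripper value outside its range is refused whole. The fingers move at their own pace and stop on an object; FORCE is the grip in N (left out, the last holds). Time passes only in rows, so rows that do not move let the fingers close, or fill a call up. It gives the time, the measured TCP pose, the force and the opening at its end, in the units of the state.
- sense(): the state, without advancing time (a new reading comes with each control period).
- camera(name): name is "scene" or "top" or "wrist"; returns the picture (400x640x3 uint8, red, green, blue); there is no depth.
- camera_info(name): a dict with "camera_matrix" (3x3 intrinsics, pixels), "R" (3x3) and "t" (3): a world point X has camera coordinates R X + t. Camera axes: x right, y down, z forward; pixel columns grow to the right and rows downward; lengths in mm; the calibration is good to about 2 mm. A picture is of the moment at which its call begins: read the wrist's pose just before it. camera_info takes no time and is no camera call; for the wrist camera it gives the pose at the moment of the call.
- sign_off(): hands the job in, once; it reports no verdict.
Trained networks look in the newest picture that a camera, given by its name, has taken for a name from the list of things; names that differ only in an ending like _2 or _b are one class to them, and where a whole thing is asked for, a point or a joint stands for the part that bears it (a point fixed in the world has none). Each returns a list of dicts, best first, with "confidence" (0 to 1); they miss things now and then, are a little off and sometimes report something else, mostly with a low value. They report only what shows in the picture. A call takes as long as a camera call.
- outline_of(target, camera): "pixels" (400x640 bool, what is visible of it) and "rect" ([left, top, width, height] in pixels, round what is visible of it).
The state is a dict: "t": time; "joint_pos": joint angles; "joint_vel": joint speeds; "effort": joint torques, N m; "eef_pos": TCP position; "eef_rot": TCP orientation; "contact_force": force on the tool from outside, world axes, zero at the start; "torque": the same for the moment, N m; "grip_width": opening from 0.0 (shut) to 1.0 (fully open).
Only numpy, scipy, OpenCV 4.12 (cv2) and the standard library are available. Lean on these libraries where they do the work, as an engineer would, in place of code of your own. Each camera call takes 0.05 s, during which the arm holds its last target.

## Task

Two short slide rails stand side by side on the bench, each with a carrier plate. Push the carrier that holds the blue vial rack by its upright tab along its rail, to the left, until it clicks into the next station (the first of the two that it comes to, not the far one). Leave the carrier with the flat tin where it is.

Things in the scene. Friction and masses are not known exactly. Their poses are not given: they have to be found in the camera images.
- vial_carrier (a joint): slide of the carrier with the blue vial rack, m: 0 at the loading-end stop, grows when pushed to the robot's left (about +y). Starts at 0 to 0.04; next station 0.100, far station 0.170, end 0.180. A sprung ball under the plate meets a cross pin 25 mm before a station, takes 4 to 6 N to pass it and centres the carrier from 9 mm either side. Elsewhere it slides with 1 N and stays put.
- vial_tab (a point): centre of the upright push tab at the right-hand end of the vial carrier: 44 mm wide, 10 thick along the rail, z = 42 to 86 mm, this point at 64. Axes: y along the rail in the pushing direction, z up. Plate 74 x 166 mm, top at z = 42; the fixed rack (60 x 118 mm, top at 82) begins 35 mm past this point. Behind the tab all is below 34 mm. Pointers on the plate's sides lie 74 mm ahead of this point.
- vial_station (a point): fixed point of the vial carrier's rail: where vial_tab is when the carrier sits centred in the next station. Same axes. The rail is 84 x 376 mm; at each station two steel posts, 50 mm high, stand beside it, and the pointers half-way along the plate face them when the carrier is in the station.
- tin_tab (a point): centre of the push tab of the other carrier, alike in form, on a like rail beside the first (about 155 mm nearer or further), but holding a flat tin (72 x 112 x 24 mm). To be left alone.

How it is judged:
By the outcome, as a careful person would: the job done as asked, in the order asked, and still so for the second after the job is handed in, with the robot touching nothing.
It also fails if it takes over 35 s, if anything falls off the work surface, if the arm or the gripper's body presses on something with over 40 N, if the wrist force passes 120 N, or if a joint passes its speed limit or range.

## Working session

There is one attempt and no reset: what is moved stays moved. The work goes in short steps, Python scripts to look and compute and a shell command to move; the robot and the scene stay as the last step left them, time stands still between calls to the robot, and variables do not carry over. Pictures are saved under pics/ and viewed, and the job is handed in when it is done.

```bash
mkdir -p pics; python3 - <<'E'
from bench import *
import cv2, numpy as np
s=sense();print(s['t'],s['eef_pos'],np.round(s['eef_rot'],3),s['contact_force'],s['grip_width'])
for c in ['scene','top']:
    im=camera(c);cv2.imwrite(f'pics/{c}0.png',im[:,:,::-1])
    i=camera_info(c);print(c,np.round(i['camera_matrix'],1).tolist(),np.round(i['R'],3).tolist(),np.round(i['t'],1).tolist())
    for n in ['vial_tab','tin_tab','vial_carrier']:
        for d in outline_of(n,c)[:2]: print(c,n,d['confidence'],d['rect'])
E
```

```text
0.0 [182.2642865  492.0806259  238.16268702] [[ 0.347  0.938 -0.001]
 [ 0.938 -0.347 -0.001]
 [-0.001 -0.    -1.   ]] [-0.52019785 -0.3256216   0.43664078] 0.9990177802921305
scene [[427.4, 0.0, 324.0], [0.0, 427.4, 196.9], [0.0, 0.0, 1.0]] [[0.741, -0.671, 0.012], [-0.386, -0.441, -0.811], [0.549, 0.596, -0.586]] [-351.8, 294.4, 552.3]
scene vial_tab 0.57 [249.6, 188.7, 77.1, 70.0]
scene tin_tab 0.73 [283.0, 148.7, 69.2, 54.5]
scene vial_carrier 0.88 [247.3, 190.8, 78.8, 64.4]
top [[444.5, 0.0, 324.0], [0.0, 444.5, 198.8], [0.0, 0.0, 1.0]] [[0.026, -0.999, 0.032], [-0.993, -0.03, -0.115], [0.116, -0.029, -0.993]] [48.7, 513.6, 866.4]
top vial_tab 0.87 [270.0, 205.6, 82.6, 46.1]
top tin_tab 0.78 [231.4, 127.2, 85.3, 47.1]
top vial_carrier 0.66 [269.8, 209.4, 86.4, 45.6]
```

View pics/scene0.png

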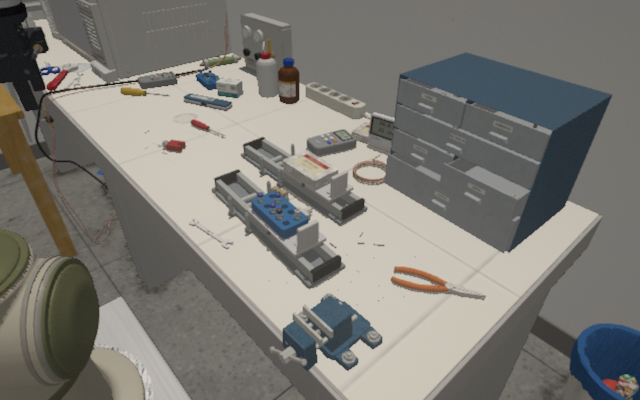

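View pics/top0.png

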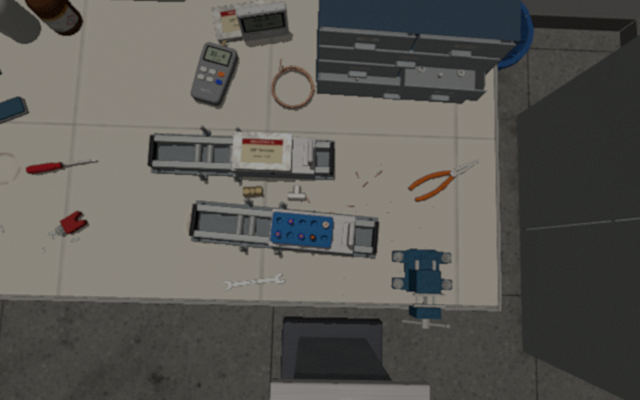

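```bash
python3 - <<'E'
import cv2
a=cv2.imread('pics/top0.png')[110:280,180:420];cv2.imwrite('pics/topz0.png',cv2.resize(a,None,fx=3.3,fy=3.3,interpolation=cv2.INTER_CUBIC))
a=cv2.imread('pics/scene0.png')[130:290,200:400];cv2.imwrite('pics/scenez0.png',cv2.resize(a,None,fx=3.7,fy=3.7,interpolation=cv2.INTER_CUBIC))
E
```

```text
(no output)
```

View pics/topz0.png

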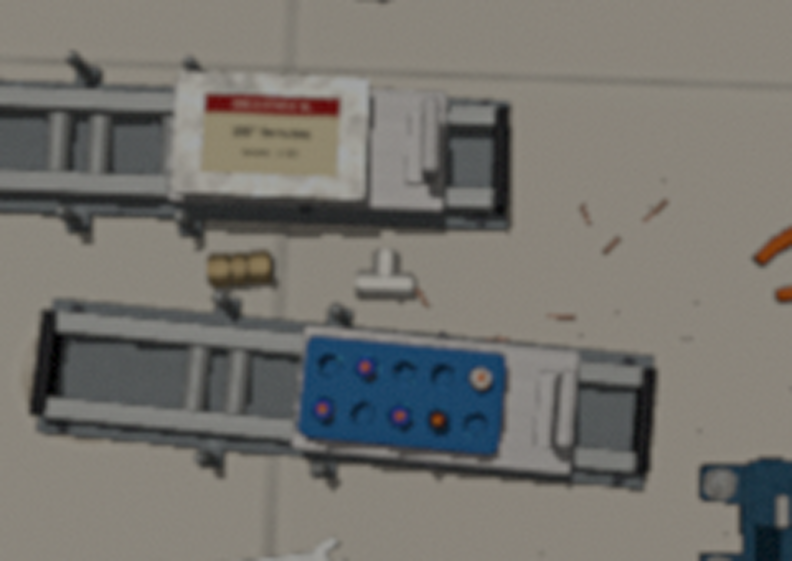

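View pics/scenez0.png

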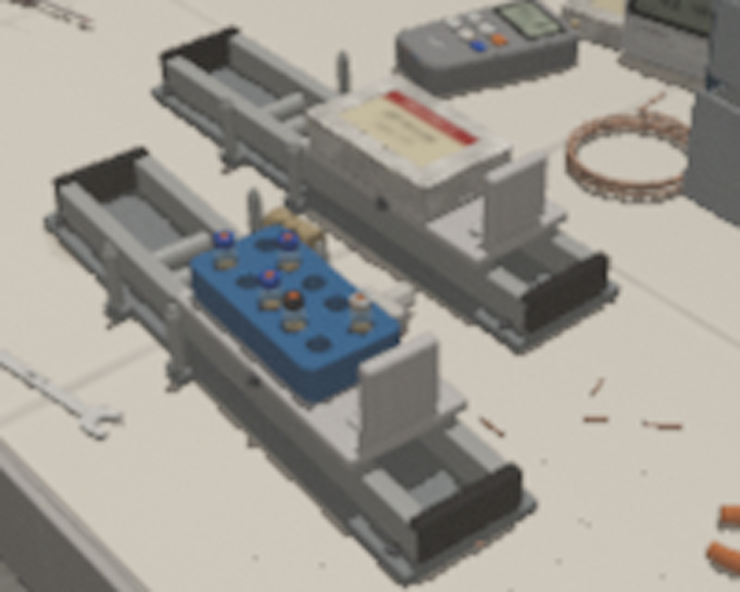

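The rail nearer the robot holds the blue vial rack. The next-station posts are at about (283,205) and (278,252) in the top picture, and the tab is at about (350,235). I'll zoom in for exact pixels.

```bash
python3 - <<'E'
import cv2,numpy as np
def z(n,x0,y0,x1,y1,f,o):
    a=cv2.imread(f'pics/{n}.png')[y0:y1,x0:x1];a=cv2.resize(a,None,fx=f,fy=f,interpolation=cv2.INTER_CUBIC)
    for x in range(x0,x1,5):
        cv2.line(a,(int((x-x0+.5)*f),0),(int((x-x0+.5)*f),a.shape[0]),(0,255,255) if x%10==0 else (90,140,140),1)
        if x%10==0: cv2.putText(a,str(x),(int((x-x0+.5)*f)+2,10),0,.38,(0,0,255),1)
    for y in range(y0,y1,5):
        cv2.line(a,(0,int((y-y0+.5)*f)),(a.shape[1],int((y-y0+.5)*f)),(0,255,255) if y%10==0 else (90,140,140),1)
        if y%10==0: cv2.putText(a,str(y),(0,int((y-y0+.5)*f)-2),0,.38,(0,0,255),1)
    cv2.imwrite(f'pics/{o}.png',a)
z('top0',265,195,385,265,6.6,'tz1'); z('top0',185,195,300,265,6.9,'tz2'); z('scene0',240,180,345,280,6,'sz1')
E
```

```text
(no output)
```

View pics/tz1.png

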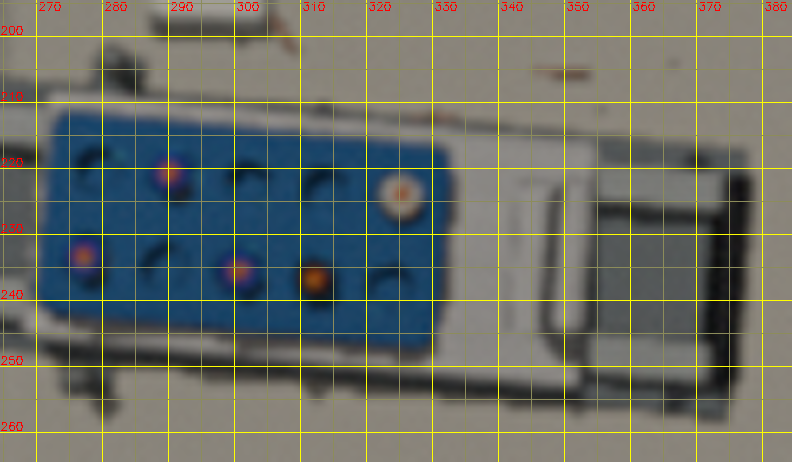

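View pics/tz2.png

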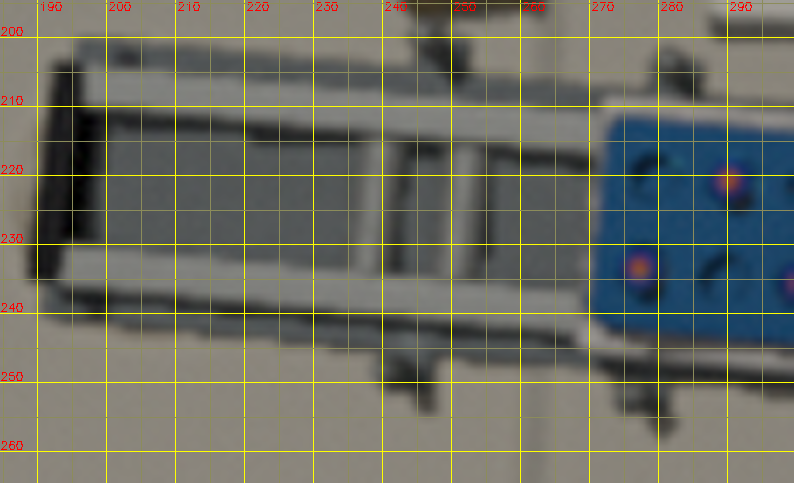

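View pics/sz1.png

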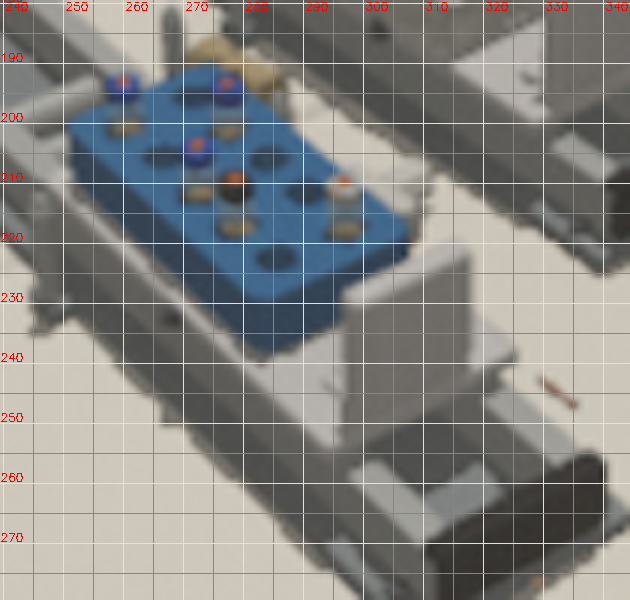

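```bash
cat > fit.py <<'E'
import numpy as np
from bench import camera_info
from scipy.optimize import least_squares
I={c:camera_info(c) for c in ['scene','top']}
def proj(c,X):
    i=I[c];p=np.array(i['R'])@np.array(X,float)+np.array(i['t']);p=np.array(i['camera_matrix'])@p;return p[:2]/p[2]
def back(c,uv,z):
    i=I[c];R=np.array(i['R']);d=R.T@np.linalg.inv(np.array(i['camera_matrix']))@[uv[0],uv[1],1];C=-R.T@np.array(i['t']);return C+d*(z-C[2])/d[2]
def fit(obs,p0):
    # obs: cam, local (x,y,z), uv ; p: x,y,yaw
    def f(p):
        c,s=np.cos(p[2]),np.sin(p[2]);r=[]
        for cam,L,uv in obs:
            X=[p[0]+c*L[0]-s*L[1],p[1]+s*L[0]+c*L[1],L[2]];r+=list(proj(cam,X)-uv)
        return r
    o=least_squares(f,p0,x_scale=[1,1,.01],loss='soft_l1');return o.x,np.array(o.fun).reshape(-1,2)
E
python3 - <<'E'
from fit import *
S,T='scene','top'
# local x = away from robot (+x world), y = pushing
tab=[(S,(-22,-5,86),(295.5,229.5)),(S,(22,-5,86),(316.3,221)),(S,(22,-5,42),(316,241)),(S,(-22,-5,42),(294.5,254)),
(T,(22,-5,86),(353.5,222.5)),(T,(-22,-5,86),(352,246))]
rack=[(T,(30,153,82),(272.5,211.5)),(T,(30,35,82),(332.5,217)),(T,(-30,35,82),(330.5,248)),(T,(-30,153,82),(270,243)),
(S,(-30,153,82),(251,200.5)),(S,(30,153,82),(272,190.5)),(S,(30,35,82),(306.5,215.5)),(S,(-30,35,82),(280,230))]
for n,o in [('tab',tab),('rack',rack),('both',tab+rack),('top',[q for q in tab+rack if q[0]==T]),('scene',[q for q in tab+rack if q[0]==S])]:
    p,r=fit(o,[350,-40,0]);print(n,np.round(p,3),np.round(r,1).tolist())
base=[(T,(42,-124,4),(377.5,217.5)),(T,(-42,-124,4),(374.5,258.5)),(T,(42,252,4),(195,200.5)),(T,(-42,252,4),(190.5,241))]
p,r=fit(base,[350,0,0]);print('station from base',np.round(p,3),np.round(r,1).tolist())
for z in (0,8,50):
  for uv in [(281,201.5),(286,207),(274,250),(281,257)]: print(z,uv,np.round(back(T,uv,z),1))
print('cam',-np.array(I[T]['R']).T@np.array(I[T]['t']))
E
```

```text
tab [ 4.39691e+02  1.45530e+01 -8.50000e-02] [[0.1, 1.3], [-0.2, 0.3], [0.1, -1.1], [1.7, -4.4], [0.4, 0.6], [-0.6, 0.5]]
rack [ 4.3873e+02  1.0000e+01 -6.5000e-02] [[0.2, 0.1], [2.6, 0.5], [1.8, 1.4], [-0.7, 0.6], [-4.5, -6.8], [0.5, -7.3], [0.9, -3.8], [0.3, -5.7]]
both [ 4.38998e+02  1.24950e+01 -6.80000e-02] [[0.7, 2.2], [0.2, 0.8], [0.4, -0.5], [2.3, -3.5], [1.2, 0.9], [0.7, 0.9], [-1.1, -0.3], [1.3, 0.3], [0.4, 1.2], [-2.1, 0.2], [-4.9, -7.5], [0.1, -7.9], [0.2, -4.5], [-0.5, -6.5]]
top [ 4.40627e+02  1.32280e+01 -5.70000e-02] [[0.7, -0.0], [0.5, -0.0], [-1.7, -0.3], [0.8, -0.4], [0.2, 0.5], [-2.4, 0.2]]
scene [ 4.32667e+02  5.66100e+00 -7.30000e-02] [[0.3, 5.7], [0.1, 4.2], [0.3, 2.9], [1.9, 0.1], [-5.4, -4.9], [-0.1, -5.4], [0.1, -1.4], [-0.9, -3.2]]
station from base [ 4.45427e+02  7.72910e+01 -6.60000e-02] [[0.0, 0.0], [-0.2, -0.1], [0.4, -0.2], [-0.3, 0.3]]
0 (281, 201.5) [507.1 151.3   0. ]
0 (286, 207) [495.9 140.6   0. ]
0 (274, 250) [407.  161.9   0. ]
0 (281, 257) [393.2 147.1   0. ]
8 (281, 201.5) [506.2 150.8   8. ]
8 (286, 207) [495.2 140.1   8. ]
8 (274, 250) [407.  161.2   8. ]
8 (281, 257) [393.3 146.6   8. ]
50 (281, 201.5) [501.7 147.9  50. ]
50 (286, 207) [491.2 137.8  50. ]
50 (274, 250) [407.  157.9  50. ]
50 (281, 257) [394.  143.9  50. ]
cam [408.48787714  89.32906134 917.54473417]
```

The top camera puts vial_tab at about (440, 13), with yaw about -0.066. The station is about (445, 77), so the carrier is near 0.036. The scene camera agrees less well, so I'll re-measure with the wrist camera from above. First I'll turn the tool square to the rail and shut the fingers.

```bash
python3 -m inch '[{"gripper":0,"translation":[0,0,0],"delta_rot":[0,0,0.15]},{"gripper":0,"translation":[0,0,0],"delta_rot":[0,0,0.15]},{"gripper":0,"translation":[0,0,0],"delta_rot":[0,0,0.15]},{"gripper":0,"translation":[0,0,0],"delta_rot":[0,0,0.15]},{"gripper":0,"translation":[0,0,0],"delta_rot":[0,0,0.15]},{"gripper":0,"translation":[0,0,0],"delta_rot":[0,0,0.15]},{"gripper":0,"translation":[0,0,0],"delta_rot":[0,0,0.15]},{"gripper":0,"translation":[0,0,0],"delta_rot":[0,0,0.14]}]' 20
```

```text
t: 1.2
eef_pos: [182.4, 492.3, 238.7]
eef_rot: [[1.0, 0.02, -0.0], [0.02, -1.0, -0.0], [-0.0, 0.0, -1.0]]
contact_force: [0.5, 0.8, -0.1]
grip_width: 0.299
```

```bash
python3 -m inch '[{"gripper":0,"translation":[0,0,0],"delta_rot":[0,0,0.086]},{"gripper":0,"translation":[22,40,0],"delta_rot":[0,0,0]},{"gripper":0,"translation":[24,42,0],"delta_rot":[0,0,0]},{"gripper":0,"translation":[24,42,0],"delta_rot":[0,0,0]},{"gripper":0,"translation":[24,42,0],"delta_rot":[0,0,0]},{"gripper":0,"translation":[24,42,0],"delta_rot":[0,0,0]},{"gripper":0,"translation":[24,42,0],"delta_rot":[0,0,0]},{"gripper":0,"translation":[24,42,0],"delta_rot":[0,0,0]}]'; python3 -m inch '[{"gripper":0,"translation":[24,42,0],"delta_rot":[0,0,0]},{"gripper":0,"translation":[24,42,0],"delta_rot":[0,0,0]},{"gripper":0,"translation":[24,42,0],"delta_rot":[0,0,0]},{"gripper":0,"translation":[24,42,0],"delta_rot":[0,0,0]},{"gripper":0,"translation":[24,42,0],"delta_rot":[0,0,0]},{"gripper":0,"translation":[2,4,0],"delta_rot":[0,0,0]},{"gripper":0,"translation":[0,0,0],"delta_rot":[0,0,0]},{"gripper":0,"translation":[0,0,0],"delta_rot":[0,0,0]}]'
python3 - <<'E'
from bench import *
import cv2,numpy as np,json
s=sense();print(s['t'],s['eef_pos'],np.round(s['eef_rot'],3).tolist(),s['grip_width'])
i=camera_info('wrist');im=camera('wrist');cv2.imwrite('pics/w1.png',im[:,:,::-1])
json.dump({k:np.array(v).tolist() for k,v in i.items()},open('w1.json','w'))
for d in outline_of('vial_tab','wrist')[:2]: print(d['confidence'],d['rect'])
E
```

```text
t: 2.0
eef_pos: [331.0, 189.1, 239.0]
eef_rot: [[0.998, -0.06, 0.001], [-0.06, -0.998, 0.0], [0.001, -0.0, -1.0]]
contact_force: [0.6, 0.5, 0.2]
grip_width: 0.006
t: 2.8
eef_pos: [439.1, -29.1, 238.7]
eef_rot: [[0.998, -0.059, -0.0], [-0.059, -0.998, 0.0], [-0.0, -0.0, -1.0]]
contact_force: [-0.5, 0.3, 0.7]
grip_width: 0.005
2.8 [439.09732069 -29.11910767 238.70360465] [[0.998, -0.059, -0.0], [-0.059, -0.998, 0.0], [-0.0, -0.0, -1.0]] 0.00467624449346926
0.64 [273.7, 4.3, 93.7, 133.4]
```

View pics/w1.png

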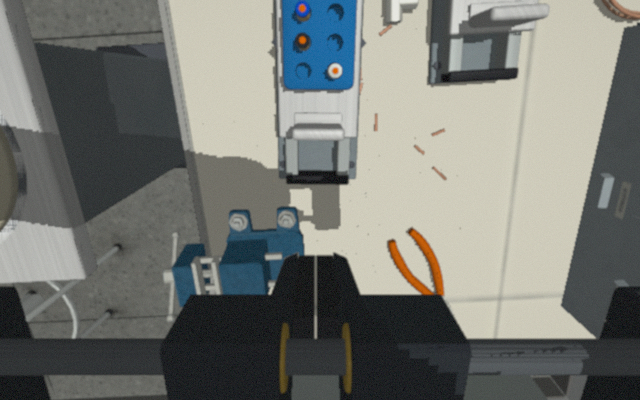

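The wrist picture shows the vial carrier's tab at about (318,126), just in front of the dark rail end at (317,178). The rail runs straight up the picture. I'll zoom in and fit it.

```bash
python3 - <<'E'
import cv2
f=6;x0,y0,x1,y1=262,75,372,195
a=cv2.imread('pics/w1.png')[y0:y1,x0:x1];a=cv2.resize(a,None,fx=5,fy=5,interpolation=cv2.INTER_CUBIC);f=5
for x in range(270,x1,10):
    X=int((x-x0+.5)*f);cv2.line(a,(X,0),(X,12),(0,0,255),1);cv2.putText(a,str(x),(X+2,10),0,.38,(0,0,255),1);cv2.line(a,(X,12),(X,600),(90,160,160),1)
for y in range(80,y1,10):
    Y=int((y-y0+.5)*f);cv2.putText(a,str(y),(0,Y-2),0,.38,(0,0,255),1);cv2.line(a,(0,Y),(600,Y),(90,160,160),1)
cv2.imwrite('pics/w1z.png',a)
E
```

```text
(no output)
```

View pics/w1z.png

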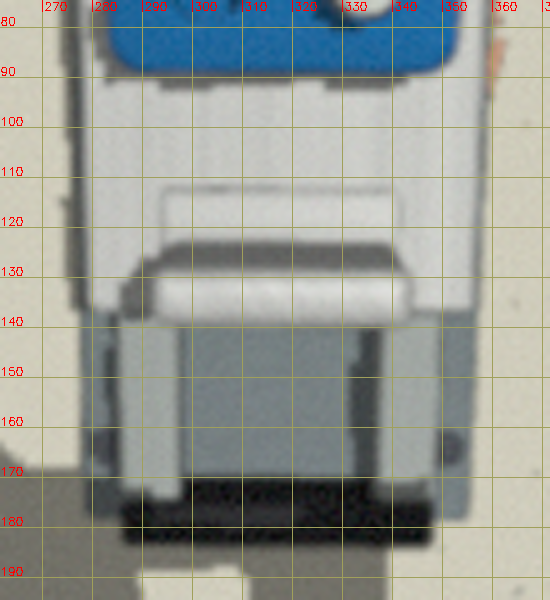

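```bash
python3 - <<'E'
import fit,json
from fit import *
fit.I['w']=json.load(open('w1.json'))
W='w'
print('cam',-np.array(I['w']['R']).T@np.array(I['w']['t']))
for n,uv,z in [('tab fl',(292.5,129.5),86),('fr',(341.5,129.5),86),('rl',(291.8,138.5),86),('rr',(343,138.5),86),('plate l',(278,137),42),('plate r',(355.5,137),42),('base l',(278.5,177.5),4),('base r',(353.5,178),4),('rack l',(283.5,88.5),82),('rack r',(351,88.5),82)]:
    print(n,np.round(back(W,uv,z),1))
tab=[(W,(-22,5,86),(292.5,129.5)),(W,(22,5,86),(341.5,129.5)),(W,(-22,-5,86),(292,138.5)),(W,(22,-5,86),(343,138.5)),(W,(-37,-9,42),(278,137)),(W,(37,-9,42),(355.5,137))]
p,r=fit.fit(tab,[440,13,-.06]);print(p,np.round(r,1).tolist())
base=[(W,(-42,-124,4),(278.5,177.5)),(W,(42,-124,4),(353.5,178))]
p2,r=fit.fit(base,[440,80,-.06]);print(p2,np.round(r,1).tolist())
E
```

```text
Traceback (most recent call last):
AttributeError: 'function' object has no attribute 'I'
```

```bash
python3 - <<'E'
import json
from fit import *
I['w']=json.load(open('w1.json'))
W='w'
print('cam',-np.array(I['w']['R']).T@np.array(I['w']['t']))
for n,uv,z in [('tab fl',(292.5,129.5),86),('fr',(341.5,129.5),86),('rl',(291.8,138.5),86),('rr',(343,138.5),86),('plate l',(278,137),42),('plate r',(355.5,137),42),('base l',(278.5,177.5),4),('base r',(353.5,178),4),('rack l',(283.5,88.5),82),('rack r',(351,88.5),82)]:
    print(n,np.round(back(W,uv,z),1))
tab=[(W,(-22,5,86),(292.5,129.5)),(W,(22,5,86),(341.5,129.5)),(W,(-22,-5,86),(292,138.5)),(W,(22,-5,86),(343,138.5)),(W,(-37,-9,42),(278,137)),(W,(37,-9,42),(355.5,137))]
p,r=fit(tab,[440,13,-.06]);print(p,np.round(r,1).tolist())
base=[(W,(-42,-124,4),(278.5,177.5)),(W,(42,-124,4),(353.5,178))]
p2,r=fit(base,[440,80,-.06]);print(p2,np.round(r,1).tolist())
E
```

```text
cam [444.48909006  54.63001446 384.49391358]
tab fl [423.9  17.1  86. ]
fr [464.   14.7  86. ]
rl [422.7   9.8  86. ]
rr [465.    7.2  86. ]
plate l [406.5   5.4  42. ]
plate r [479.9   0.9  42. ]
base l [398.8 -44.    4. ]
base r [480.6 -49.5   4. ]
rack l [419.   49.5  82. ]
rack r [473.1  46.2  82. ]
[ 4.43900072e+02  1.20852978e+01 -6.04043311e-02] [[-2.1, -1.5], [2.5, -1.5], [-1.4, 1.7], [0.7, 1.7], [-0.1, 0.0], [0.4, 0.1]]
[ 4.48008876e+02  7.69021274e+01 -6.70831403e-02] [[-0.9, 0.0], [0.9, 0.0]]
```

Tab at about (444, 12), station at about (448, 77), so there is about 65 mm to go; this agrees with the top camera. I'll descend behind the tab to z of about 54.

```bash
python3 -m inch '[{"gripper":0,"translation":[2,0,30],"delta_rot":[0,0,0.004]},{"gripper":0,"translation":[0,0,35],"delta_rot":[0,0,0]},{"gripper":0,"translation":[0,0,35],"delta_rot":[0,0,0]},{"gripper":0,"translation":[0,0,30],"delta_rot":[0,0,0]},{"gripper":0,"translation":[0,0,25],"delta_rot":[0,0,0]},{"gripper":0,"translation":[0,0,20],"delta_rot":[0,0,0]},{"gripper":0,"translation":[0,0,10],"delta_rot":[0,0,0]},{"gripper":0,"translation":[0,0,0],"delta_rot":[0,0,0]}]'
python3 -m inch '[{"gripper":0,"translation":[0,-2,0],"delta_rot":[0,0,0]},{"gripper":0,"translation":[0,-2,0],"delta_rot":[0,0,0]},{"gripper":0,"translation":[0,-2,0],"delta_rot":[0,0,0]},{"gripper":0,"translation":[0,-2,0],"delta_rot":[0,0,0]},{"gripper":0,"translation":[0,-2,0],"delta_rot":[0,0,0]},{"gripper":0,"translation":[0,-2,0],"delta_rot":[0,0,0]},{"gripper":0,"translation":[0,-2,0],"delta_rot":[0,0,0]},{"gripper":0,"translation":[0,0,0],"delta_rot":[0,0,0]}]'
python3 - <<'E'
from bench import *
import cv2
for c in ['scene','wrist']:
    im=camera(c)[:,:,::-1]
    if c=='scene': im=cv2.resize(im[150:300,200:400],None,fx=3.5,fy=3.5,interpolation=cv2.INTER_CUBIC)
    cv2.imwrite(f'pics/{c}2.png',im)
E
```

```text
t: 3.7
eef_pos: [441.0, -29.4, 53.2]
eef_rot: [[0.998, -0.063, -0.002], [-0.063, -0.998, 0.001], [-0.002, -0.0, -1.0]]
contact_force: [-0.2, -0.2, 0.8]
grip_width: 0.003
t: 4.5
eef_pos: [442.4, -16.0, 53.7]
eef_rot: [[0.998, -0.064, -0.0], [-0.064, -0.998, 0.0], [-0.0, -0.0, -1.0]]
contact_force: [-0.3, -0.4, 0.9]
grip_width: 0.009
```

View pics/scene2.png

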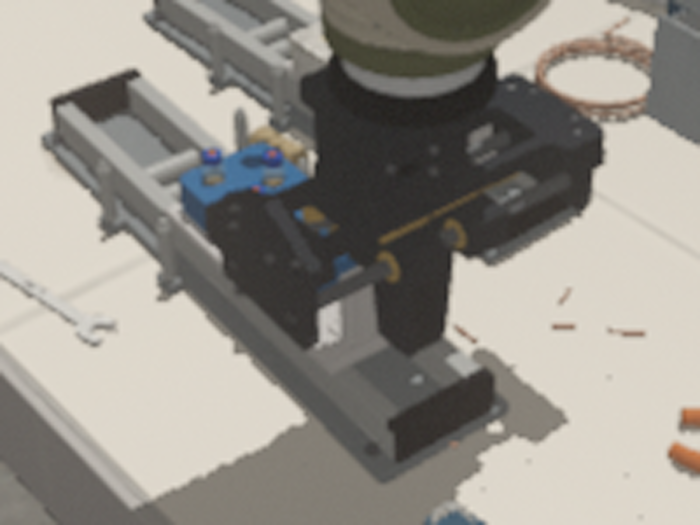

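View pics/wrist2.png

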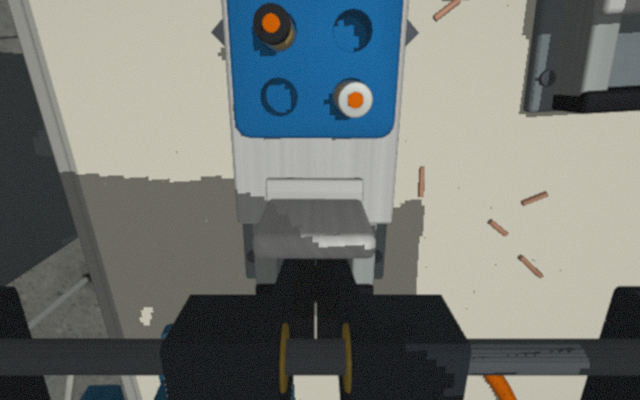

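The closed fingers are behind the tab and centred on it. In the wrist picture the tab is at about (315,245) with the fingers just below, and the pointers are at (220,33) and (411,33). I'll push slowly and watch the force.

```bash
python3 -m inch '[{"gripper":0,"translation":[0,-2,0],"delta_rot":[0,0,0]},{"gripper":0,"translation":[0,-2,0],"delta_rot":[0,0,0]},{"gripper":0,"translation":[0,-2,0],"delta_rot":[0,0,0]},{"gripper":0,"translation":[0,-2,0],"delta_rot":[0,0,0]},{"gripper":0,"translation":[0,-2,0],"delta_rot":[0,0,0]},{"gripper":0,"translation":[0,-2,0],"delta_rot":[0,0,0]},{"gripper":0,"translation":[0,-2,0],"delta_rot":[0,0,0]},{"gripper":0,"translation":[0,-2,0],"delta_rot":[0,0,0]}]'
python3 -m inch '[{"gripper":0,"translation":[0,-2,0],"delta_rot":[0,0,0]},{"gripper":0,"translation":[0,-2,0],"delta_rot":[0,0,0]},{"gripper":0,"translation":[0,-2,0],"delta_rot":[0,0,0]},{"gripper":0,"translation":[0,-2,0],"delta_rot":[0,0,0]},{"gripper":0,"translation":[0,-2,0],"delta_rot":[0,0,0]},{"gripper":0,"translation":[0,-2,0],"delta_rot":[0,0,0]},{"gripper":0,"translation":[0,-2,0],"delta_rot":[0,0,0]},{"gripper":0,"translation":[0,0,0],"delta_rot":[0,0,0]}]'
python3 - <<'E'
from bench import *
import cv2,json,numpy as np
i=camera_info('wrist');im=camera('wrist');cv2.imwrite('pics/w3.png',im[:,:,::-1])
json.dump({k:np.array(v).tolist() for k,v in i.items()},open('w3.json','w'))
E
```

```text
t: 5.4
eef_pos: [443.5, -0.1, 53.7]
eef_rot: [[0.998, -0.064, -0.0], [-0.064, -0.998, -0.0], [-0.0, 0.0, -1.0]]
contact_force: [0.5, -0.8, -0.4]
grip_width: 0.003
t: 6.2
eef_pos: [444.3, 14.0, 53.7]
eef_rot: [[0.998, -0.064, -0.0], [-0.064, -0.998, 0.0], [-0.0, -0.0, -1.0]]
contact_force: [-0.5, 0.1, -0.3]
grip_width: 0.003
```

View pics/w3.png

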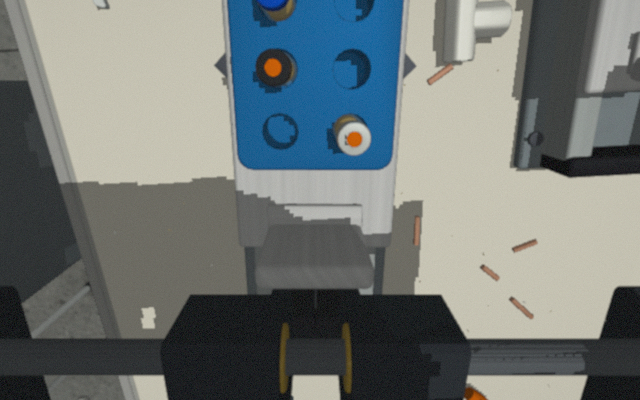

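```bash
python3 - <<'E'
import json
from fit import *
I['w']=json.load(open('w3.json'))
print(np.round(I['w']['camera_matrix'],0).tolist())
for n,uv,z in [('rack rear',(315,168),82),('ptr l',(216,65),38),('ptr r',(415,65),38),('plate l',(239,246),42),('plate r',(393,246),42),('tab top rear l',(257,287),86),('tab top rear r',(372,287),86)]:
    print(n,np.round(back('w',uv,z),1))
E
```

```text
[[359.0, 0.0, 315.0], [0.0, 359.0, 202.0], [0.0, 0.0, 1.0]]
rack rear [448.3  69.8  82. ]
ptr l [409.  106.2  38. ]
ptr r [492.5 100.9  38. ]
plate l [408.6  24.2  42. ]
plate r [482.9  19.4  42. ]
tab top rear l [424.5  28.   86. ]
tab top rear r [466.2  25.3  86. ]
```

The carrier is moving with the fingers: tab y is about 30.5 at TCP y 14. The station should then be near TCP y 60, with the pin near TCP y 35.

```bash
python3 -m inch '[{"gripper":0,"translation":[0,-2,0],"delta_rot":[0,0,0]},{"gripper":0,"translation":[0,-2,0],"delta_rot":[0,0,0]},{"gripper":0,"translation":[0,-2,0],"delta_rot":[0,0,0]},{"gripper":0,"translation":[0,-2,0],"delta_rot":[0,0,0]},{"gripper":0,"translation":[0,-2,0],"delta_rot":[0,0,0]},{"gripper":0,"translation":[0,-2,0],"delta_rot":[0,0,0]},{"gripper":0,"translation":[0,-2,0],"delta_rot":[0,0,0]},{"gripper":0,"translation":[0,-2,0],"delta_rot":[0,0,0]}]'
for k in 1; do python3 -m inch '[{"gripper":0,"translation":[0,-1,0],"delta_rot":[0,0,0]},{"gripper":0,"translation":[0,-1,0],"delta_rot":[0,0,0]},{"gripper":0,"translation":[0,-1,0],"delta_rot":[0,0,0]},{"gripper":0,"translation":[0,-1,0],"delta_rot":[0,0,0]},{"gripper":0,"translation":[0,-1,0],"delta_rot":[0,0,0]},{"gripper":0,"translation":[0,-1,0],"delta_rot":[0,0,0]},{"gripper":0,"translation":[0,-1,0],"delta_rot":[0,0,0]},{"gripper":0,"translation":[0,-1,0],"delta_rot":[0,0,0]}]'; done
python3 -m inch '[{"gripper":0,"translation":[0,-1,0],"delta_rot":[0,0,0]},{"gripper":0,"translation":[0,-1,0],"delta_rot":[0,0,0]},{"gripper":0,"translation":[0,-1,0],"delta_rot":[0,0,0]},{"gripper":0,"translation":[0,-1,0],"delta_rot":[0,0,0]},{"gripper":0,"translation":[0,-1,0],"delta_rot":[0,0,0]},{"gripper":0,"translation":[0,-1,0],"delta_rot":[0,0,0]},{"gripper":0,"translation":[0,-1,0],"delta_rot":[0,0,0]},{"gripper":0,"translation":[0,-1,0],"delta_rot":[0,0,0]}]'
python3 - <<'E'
from bench import *
import cv2,json,numpy as np
i=camera_info('wrist');im=camera('wrist');cv2.imwrite('pics/w4.png',im[:,:,::-1])
json.dump({k:np.array(v).tolist() for k,v in i.items()},open('w4.json','w'))
print(sense()['contact_force'])
E
```

```text
t: 7.05
eef_pos: [445.4, 29.9, 53.7]
eef_rot: [[0.998, -0.064, -0.0], [-0.064, -0.998, -0.0], [-0.0, 0.0, -1.0]]
contact_force: [-0.2, -1.1, 0.0]
grip_width: 0.008
t: 7.85
eef_pos: [445.9, 37.4, 53.7]
eef_rot: [[0.998, -0.064, -0.0], [-0.064, -0.998, -0.001], [-0.0, 0.001, -1.0]]
contact_force: [-0.3, -5.7, -0.0]
grip_width: 0.004
t: 8.65
eef_pos: [446.4, 45.9, 53.7]
eef_rot: [[0.998, -0.064, 0.0], [-0.064, -0.998, 0.0], [0.0, -0.0, -1.0]]
contact_force: [0.2, -2.5, -0.8]
grip_width: 0.009
[ 1.18680767 -1.71841937 -0.9879    ]
```

View pics/w4.png

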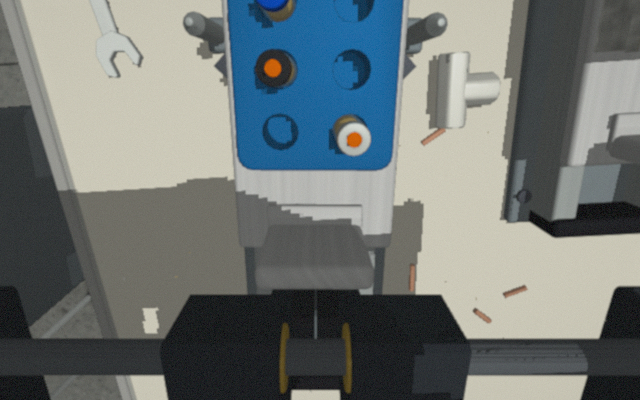

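The force peaked at about 5.7 N near TCP y 37, which is the pin, and is now falling. The post tops have come into view at about (192,22) and (436,20), ahead of the pointers at (218,65) and (413,65).

```bash
python3 - <<'E'
import json
from fit import *
I['w']=json.load(open('w4.json'))
for n,uv,z in [('post l',(192,22),50),('post r',(436,20),50),('ptr l',(216,65),38),('ptr r',(414,65),38),('plate l',(239,246),42),('plate r',(393,246),42)]:
    print(n,np.round(back('w',uv,z),1))
E
```

```text
post l [407.6 153.   50. ]
post r [499.  147.8  50. ]
ptr l [411.2 138.1  38. ]
ptr r [494.2 132.7  38. ]
plate l [410.8  56.   42. ]
plate r [485.   51.2  42. ]
```

The posts are 15 mm past the pointers, so the station is at TCP y of about 60.9, which matches the prediction. I'll push 12 mm more, into the zone where the detent centres itself, then back away.

```bash
python3 -m inch '[{"gripper":0,"translation":[0,-1.5,0],"delta_rot":[0,0,0]},{"gripper":0,"translation":[0,-1.5,0],"delta_rot":[0,0,0]},{"gripper":0,"translation":[0,-1.5,0],"delta_rot":[0,0,0]},{"gripper":0,"translation":[0,-1.5,0],"delta_rot":[0,0,0]},{"gripper":0,"translation":[0,-1.5,0],"delta_rot":[0,0,0]},{"gripper":0,"translation":[0,-1.5,0],"delta_rot":[0,0,0]},{"gripper":0,"translation":[0,-1.5,0],"delta_rot":[0,0,0]},{"gripper":0,"translation":[0,-1.5,0],"delta_rot":[0,0,0]}]'
python3 -m inch '[{"gripper":0,"translation":[0,0,0],"delta_rot":[0,0,0]},{"gripper":0,"translation":[0,0,0],"delta_rot":[0,0,0]},{"gripper":0,"translation":[0,2,0],"delta_rot":[0,0,0]},{"gripper":0,"translation":[0,4,0],"delta_rot":[0,0,0]},{"gripper":0,"translation":[0,5,0],"delta_rot":[0,0,0]},{"gripper":0,"translation":[0,5,0],"delta_rot":[0,0,0]},{"gripper":0,"translation":[0,4,0],"delta_rot":[0,0,0]},{"gripper":0,"translation":[0,0,0],"delta_rot":[0,0,0]}]'
python3 - <<'E'
from bench import *
import cv2,json,numpy as np
i=camera_info('wrist');im=camera('wrist');cv2.imwrite('pics/w5.png',im[:,:,::-1])
json.dump({k:np.array(v).tolist() for k,v in i.items()},open('w5.json','w'))
E
```

```text
t: 9.5
eef_pos: [447.1, 57.8, 53.7]
eef_rot: [[0.998, -0.064, -0.0], [-0.064, -0.998, 0.0], [-0.0, -0.0, -1.0]]
contact_force: [-0.7, 0.9, 0.6]
grip_width: 0.006
t: 10.3
eef_pos: [445.9, 37.1, 53.8]
eef_rot: [[0.998, -0.065, 0.0], [-0.065, -0.998, -0.0], [0.0, 0.0, -1.0]]
contact_force: [0.0, 0.3, 0.4]
grip_width: -0.002
```

View pics/w5.png

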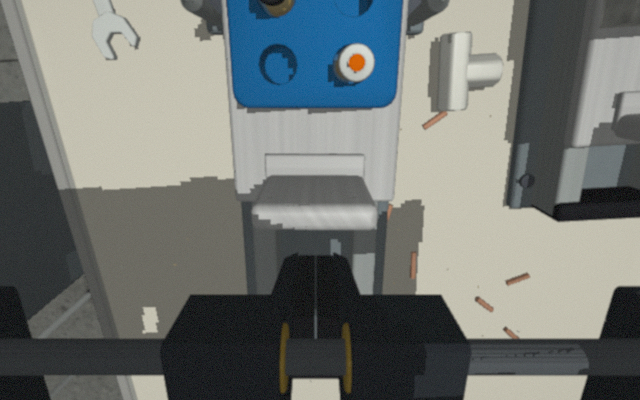

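The fingers are clear of the tab, which is at about (315,215) and looks to be in the station. I'll raise the arm, back off, and check with all the cameras.

```bash
python3 -m inch '[{"gripper":0,"translation":[0,0,-20],"delta_rot":[0,0,0]},{"gripper":0,"translation":[0,0,-30],"delta_rot":[0,0,0]},{"gripper":0,"translation":[0,0,-35],"delta_rot":[0,0,0]},{"gripper":0,"translation":[0,0,-35],"delta_rot":[0,0,0]},{"gripper":0,"translation":[0,0,-35],"delta_rot":[0,0,0]},{"gripper":0,"translation":[0,0,-30],"delta_rot":[0,0,0]},{"gripper":0,"translation":[0,0,-10],"delta_rot":[0,0,0]},{"gripper":0,"translation":[0,0,0],"delta_rot":[0,0,0]}]'
python3 - <<'E'
from bench import *
import cv2,json,numpy as np
i=camera_info('wrist');im=camera('wrist');cv2.imwrite('pics/w6.png',im[:,:,::-1])
json.dump({k:np.array(v).tolist() for k,v in i.items()},open('w6.json','w'))
im=camera('scene')[:,:,::-1];cv2.imwrite('pics/scene6.png',cv2.resize(im[120:300,200:400],None,fx=3.3,fy=3.3,interpolation=cv2.INTER_CUBIC))
E
```

```text
t: 11.15
eef_pos: [446.2, 37.7, 249.2]
eef_rot: [[0.998, -0.064, 0.002], [-0.064, -0.998, -0.0], [0.002, 0.0, -1.0]]
contact_force: [-0.1, -0.8, -2.2]
grip_width: 0.005
```

View pics/w6.png

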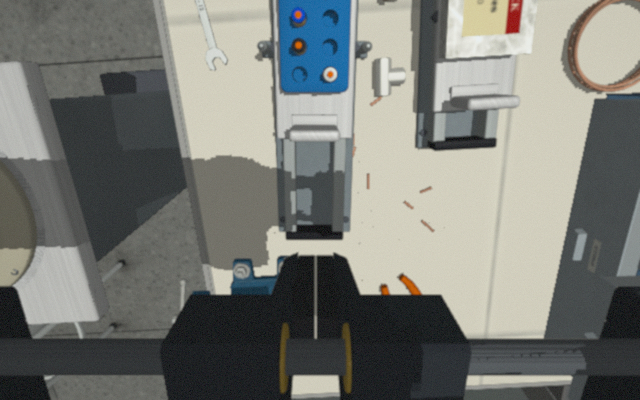

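View pics/scene6.png

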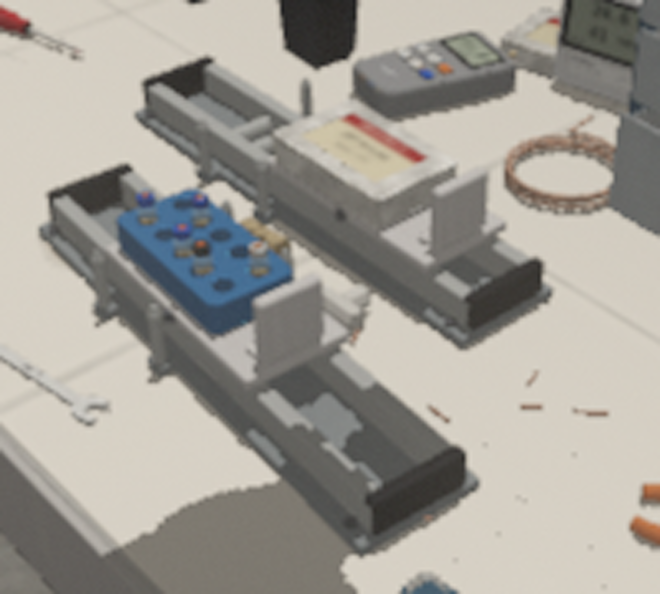

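```bash
python3 - <<'E'
import cv2
x0,y0,x1,y1,f=250,25,380,125,6
a=cv2.imread('pics/w6.png')
z=cv2.resize(a[25:145,250:380],None,fx=4.9,fy=4.9,interpolation=cv2.INTER_CUBIC)
for y in range(30,145,10): cv2.putText(z,str(y),(0,int((y-24.5)*4.9)+4),0,.35,(0,0,255),1);cv2.line(z,(25,int((y-24.5)*4.9)),(40,int((y-24.5)*4.9)),(0,0,255),1)
for x in range(260,380,10): cv2.putText(z,str(x),(int((x-249.5)*4.9)-8,10),0,.35,(0,0,255),1)
cv2.imwrite('pics/w6z.png',z)
z=cv2.resize(a[200:250,250:380],None,fx=5,fy=5,interpolation=cv2.INTER_CUBIC);
for y in range(200,250,10): cv2.putText(z,str(y),(0,int((y-199.5)*5)+4),0,.35,(0,0,255),1)
cv2.imwrite('pics/w6y.png',z)
E
```

```text
(no output)
```

View pics/w6z.png

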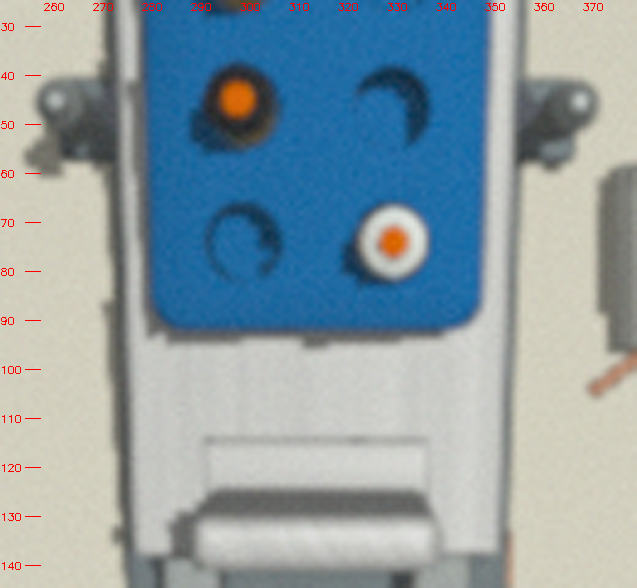

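View pics/w6y.png

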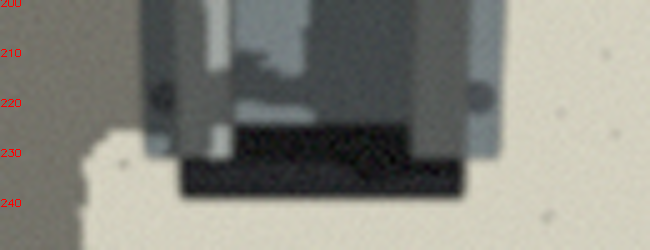

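```bash
python3 - <<'E'
import json
from fit import *
I['w']=json.load(open('w6.json'))
g=lambda uv,z:back('w',uv,z)
d=np.array([.064,.998,0])
post=(g((260.5,45.5),50)+g((367.5,45.5),50))/2
rear=(g((276,137.5),42)+g((353,137.5),42))/2
end=(g((279,230.5),4)+g((350,230.5),4))/2
print(post,rear,end,'plate rear->post (want 83):',(post-rear)@d,' end->rear (want 115):',(rear-end)@d)
I['o']=json.load(open('w1.json'))
r0=(back('o',(278,137),42)+back('o',(355.5,137),42))/2
print('tab moved',(rear-r0)@d)
E
python3 - <<'E'
from bench import *
print([ (c,n,[(d['confidence'],d['rect']) for d in outline_of(n,c)[:1]]) for c,n in [('scene','tin_tab')]])
E
```

```text
[453.50415988 149.9151666   50.        ] [448.59973441  67.93510876  42.        ] [441.14881907 -47.01068631   4.        ] plate rear->post (want 83): 82.12998094967892  end->rear (want 115): 115.19276206705852
tab moved 65.00295514776721
[('scene', 'tin_tab', [(0.77, [282.7, 151.3, 70.3, 49.4])])]
```

All three measures agree: the carrier is within 1 mm of the next station. The tin carrier has not moved and the arm is clear.

```bash
python3 -c "
from bench import *
print(sense()['t'],sign_off())"
```

```text
the job is handed in; nothing more can be done
11.3 None
```

The vial carrier is in the next station, about 65 mm to the left of where it started, and the job is handed in at 11.3 s. I pushed its tab with the closed fingers and felt the pin at about 5.7 N. I stopped about 3 mm short of the station so the carrier could centre itself, then backed off and raised the arm clear.

**Last checks:**
- **Position:** from the rail end to the plate's rear edge measured 115.2 mm (115 expected). From the plate's rear edge to the station posts measured 82.1 mm (83 expected). The carrier is therefore centred to about 1 mm.
- **Tin carrier:** it is in the same place in the scene picture, with its outline within about 5 pixels of the first one.
- **Arm:** it is touching nothing; the last force reading, just after the lift, was about 2 N in open air.

**Disagreement:** at the start, the scene camera's fit of the rack was off by up to 8 pixels against the top camera. I relied on the top and wrist cameras instead, which agreed with each other to a few millimetres.

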